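Grease the scroll-saw gearbox

TASK

First throw the gearbox lever out of its middle notch into the end notch that has the arrow plate beside it, then take the push-type grease gun from its rest, press its nose squarely onto the tilted grease nipple until it snaps on and sits fully home on the brass shoulder, and keep it there. Finish while still gripping the gun and holding it pressed home against the nipple's spring, with the lever still in the arrow notch. Leave the other things on the bench where they are.

Things in the scene. Friction and masses are not known exactly. Their poses are not given: they have to be found in the camera images.
- gearbox: Fixed green cast gearbox, 150 (x) x 270 (y) mm foot, flat top 75 mm above the bench. Origin: centre of its underside; z up. The lever is on its +y half, the nipple elbow on its -y half.
- lever (a joint): Gear lever: 10 mm rod with ball knob, hinged about the gearbox's +y axis; pivot at (0, 70, 50) mm in the gearbox frame, 110 mm from the knob's centre. 0 is upright (middle notch, the start); positive leans to the gearbox's +x. Notches at -0.45, 0, +0.45 rad; stops at -0.56, +0.56. A spring pawl draws it into the nearest notch (crests at -0.225, +0.225); it takes 3 to 6 N at the knob.
- lever_tip (a point): Centre of the lever's ball knob, 26 mm in diameter, 160 mm above the bench when upright, 149 mm in an end notch.
- marker: Steel arrow plate, 30 x 28 mm, 4 mm thick, flat on the gearbox top beside one end of the lever's slot: it marks the wanted notch. Origin: its underside's centre; axes parallel to the gearbox's. It lies 35 mm to +y of the lever's plane and 48 mm to +x or -x of the pivot, as far along x as the knob's centre in that notch. A round screw head (14 mm) lies at the other end.
- rest: Fixed dark steel rest for the gun: foot disc 80 mm in diameter, 5 mm thick, with a round cup 28 mm high, 37 mm inside. Origin: centre of its underside.
- gun: Push-type grease gun, round, 136 mm long, 0.3 kg, loose, nose down in the rest, rim 5 mm above the bench. Origin: centre of the nose rim; z runs from nose to tail. Dark nose 29 mm in diameter from 0 to 40 mm, aluminium barrel 32 mm in diameter to 120 mm (grip there, firmly, 40 N or more), then the cap. Bore 16 mm at the lip, mouth flared to 24 mm, 26 mm deep.
- nipple: Nipple on an elbow on the gearbox top. Origin: centre of the flat brass shoulder (36 mm across), 109 mm above the bench; z points out along its axis, 25 degrees from vertical, leaning roughly to the robot; y is level. A 13 mm steel stem with a tapered tip stands 36 mm out, four spring balls round it 14 mm up. Home: the gun's rim flat on the shoulder, origins together, z axes in line.
- stem (a joint): How far the nipple's spring stem is pushed in, m: 0 free, 0.010 with the gun home; 3.5 N at first, 10.5 N when home. The gun touches it with its rim 10 mm off the shoulder and the balls resist with 10 to 15 N at 12 to 9 mm off, then it snaps over them, drawn on between 8 and 4 mm off. If let go, the spring lifts the gun off again.
- model_house: Bystander: balsa courtyard model, 100 x 130 mm, 35 mm high. Leave alone.
- model_store: Bystander: balsa courtyard model, 70 x 170 mm, 31 mm high. Leave alone.
- paint_jar: Bystander: closed paint jar, 44 mm across, 52 mm high. Leave alone.
- varnish_jar: Bystander: closed varnish jar, 56 mm across, 70 mm high. Leave alone.
- screwdriver: Bystander: screwdriver lying flat. Leave alone.
- glue: Bystander: upright white glue bottle, 44 mm across, 120 mm high. Leave alone.

How it is judged:
By the outcome, as a careful person would: the job done as asked, in the order asked, and still so for the second after the job is handed in, while the arm keeps its last pose, push and grip.
It also fails if it takes over 54 s, if anything falls off the work surface, if the arm or the gripper's body presses on something with over 40 N, if the wrist force passes 120 N, or if a joint passes its speed limit or range.

ROBOT

A 6-joint arm with a two-finger parallel gripper is mounted at the origin on the work surface. World frame = base frame: x ahead of the robot, y to its left, z up, the work surface at z = 0. Lengths are in mm, angles in rad, forces in N, time in s.
With the tool pointing down it reaches from about 375 to 925 mm from the base axis. Payload 5.7 kg.
Tool frame: the origin (TCP) lies midway between the tips of the shut fingers; the grasp point (between the pads) lies 19 mm behind it; z points along the fingers, y is the line along which they close (so a half turn about z gives the same grasp; the last joint's range is limited). The gripper opens to 88 mm and grips with 3 to 60 N. Pads are 20 mm wide; open, the fingers measure 115 mm over their backs; the gripper's body (75 mm by 178 mm) begins 61 mm behind the grasp point.
Start: joints at [1.235, 0.359, 1.51, -0, 1.272, -0.115], TCP at [131.401, 585.402, 222.623] pointing down, gripper open.
Joint ranges: [-2.97, 2.97], [-1.01, 2.36], [0.21, 2.38], [-0.96, 4.11], [0.2, 2.71], [-2.98, 2.98]. Speed limits (rad/s): [2.39, 2.39, 3.14, 3.14, 3.14, 3.14].

INTERFACE

Orientations are given as a 3x3 rotation matrix whose columns are the frame's x, y, z axes.
In Python, from workcell import ctrl gives the robot as it stands.
- The arm moves only by the tool carry_out, never from a script. Its argument "motion" is a list that holds one entry, the list of rows, each a list of 7 numbers: the turn, a rotation vector about the tool's x, y, z in degrees, then the shift along the tool's x, y, z in cm, then the opening, from 0 (shut) to 1 (fully open). In form: [[[rx, ry, rz, x, y, z, fingers], ...]]. A call has 1 to 20 rows; each row is the pose to reach, as a shift and turn from the pose commanded when the call began, along the tool's axes at that moment; what a row does not reach only later rows make up. A row lasts 1/12 s, in which the tool goes at most 41.7 mm and 7.16 degrees, less where a joint would pass 70% of its speed; a pose out of reach is approached as far as the arm can. A call with a gripper value outside its range is refused whole. The fingers move at their own pace and stop on an object; "squeeze" is the grip in N (left out, the last holds). Time passes only in rows, so rows that repeat a pose let the fingers close. It gives the time, the measured TCP pose, the force, the opening and the grip force at its end, in the units of the state.
- ctrl.sense(): the state, without advancing time (a new reading comes with each control period).
- ctrl.grab_frame(name): name is "scene" or "top" or "wrist"; returns a dict with "color" (384x512x3 uint8, red, green, blue), "range_z" (384x512 float32, mm along the optical axis (not along the pixel's ray), 0 where there is no reading), "mtx" (3x3 intrinsics, pixels), "k1" (the pictures are not rectified: a ray, as slopes to the right and down, at radius r is drawn at 1 + k1 r^2 times it, then the intrinsics apply), "eye" and "rotation" of the camera in the world. Camera axes: x right, y up, looking along -z (the intrinsics and any distortion apply to the point x, -y, -z); pixel columns grow to the right and rows downward; lengths in mm; the calibration is good to about 2 mm. A picture is of the moment at which its call begins.
- ctrl.sign_off(): hands the job in; it is judged then, once.
Trained networks look in a picture, given as the dict that the camera call returned (one of the last four; its "shot" number tells which), for a name from the list of things; names that differ only in an ending like _2 or _b are one class to them, and where a whole thing is asked for, a point or a joint stands for the part that bears it (a point fixed in the world has none). Each returns a list of dicts, best first, with "conf" (0 to 1); they miss things now and then, are a little off and sometimes report something else, mostly with a low value. They report only what shows in the picture. A call takes as long as a camera call.
- ctrl.recognise(query, picture): "rect" ([left, top, right, bottom] in pixels, round what is visible of it).
- ctrl.place_of(query, picture): "uv" ([column, row] in pixels: a listed point, or the origin of a listed thing).
The state is a dict: "clock": time; "joint_pos": joint angles; "joint_vel": joint speeds; "joint_efforts": joint torques, N m; "tcp_pos": TCP position; "orientation": TCP orientation; "wrist_force": force on the tool from outside, world axes, zero at the start; "wrist_torque": the same for the moment, N m; "grip_width": finger opening in mm; "grip_force": force on a finger pad.
Only numpy, scipy, OpenCV 4.12 (cv2) and the standard library are available. Lean on these libraries where they do the work, as an engineer would, in place of code of your own. Each camera call takes 0.05 s, during which the arm holds its last target. There are 200 camera calls.

## Working session

There is one attempt and no reset: what is moved stays moved. The work goes in short steps, Python scripts to look and compute and a tool call to move; the robot and the scene stay as the last step left them, time stands still between calls to the robot, and variables do not carry over. Pictures are saved under pics/ and viewed, at most 10 in all, crops included, and the job is handed in when it is done.

Besides the shell and the picture viewer there is one more tool, called after "Emit:" as name(argument=value, ...) on one line, values as JSON. carry_out: Moves the arm, as the interface text tells. Its arguments: {"type":"object","properties":{"motion":{"type":"array"},"squeeze":{"type":"number"}},"required":["motion"]}

```bash
ls; mkdir -p pics; cat > h.py <<'E'
import numpy as np, cv2
from workcell import ctrl
def pix2w(p,u,v,z=None,depth=None):
    K=np.array(p["mtx"]);xd=(u-K[0,2])/K[0,0];yd=(v-K[1,2])/K[1,1]
    x,y=xd,yd
    for _ in range(20):
        f=1+p["k1"]*(x*x+y*y); x,y=xd/f,yd/f
    d=np.array([x,-y,-1.0]); R=np.array(p["rotation"]);e=np.array(p["eye"])
    w=R@d
    t=depth if depth is not None else (z-e[2])/w[2]
    return e+t*w
def cloud(p):
    D=p["range_z"];h,w=D.shape;K=np.array(p["mtx"])
    u,v=np.meshgrid(np.arange(w),np.arange(h))
    xd=(u-K[0,2])/K[0,0];yd=(v-K[1,2])/K[1,1];x,y=xd.copy(),yd.copy()
    for _ in range(20):
        f=1+p["k1"]*(x*x+y*y); x,y=xd/f,yd/f
    d=np.stack([x,-y,-np.ones_like(x)],-1)*D[...,None]
    P=d@np.array(p["rotation"]).T+np.array(p["eye"]); P[D<=0]=np.nan
    return P
def at(P,u,v,r=2):
    u,v=int(round(u)),int(round(v));return np.nanmedian(P[v-r:v+r+1,u-r:u+r+1].reshape(-1,3),0)
def save(p,n): cv2.imwrite("pics/"+n,cv2.cvtColor(p["color"],cv2.COLOR_RGB2BGR))
E
python3 - <<'E'
from h import *
np.set_printoptions(precision=1,suppress=True)
s=ctrl.sense();print(s["clock"],s["orientation"],s["wrist_force"])
for n in ["top","scene"]:
    p=ctrl.grab_frame(n);save(p,n+"1.png");P=cloud(p);np.savez(n+"1.npz",P=P)
    print(n,p["eye"],p["k1"],p["mtx"][0])
    for q in ["gearbox","lever","lever_tip","marker","rest","gun","nipple","model_house","model_store","paint_jar","varnish_jar","screwdriver","glue"]:
        r=ctrl.recognise(q,p)[:2];
        o=ctrl.place_of(q,p)[:2]
        for a in r: print(q,"rect",np.array(a["rect"]),round(a["conf"],2))
        for a in o: print(q,"uv",np.array(a["uv"]),round(a["conf"],2),at(P,*a["uv"]))
print(ctrl.sense()["clock"])
E
```

```text
pics
0.0 [[-1.   0.2 -0. ]
 [ 0.2  1.  -0. ]
 [ 0.  -0.  -1. ]] [ 0.8 -0.6  0.3]
top [ 374.4  -43.3 1268.4] 0.02903138635139236 [400.3   0.  245.8]
gearbox rect [158.3 171.  257.  243.1] 0.97
gearbox uv [207.7 209.2] 0.83 [532.7  94.7  73.5]Traceback (most recent call last):
  File "<stdin>", line 9, in <module>
ValueError: it knows: gearbox, glue, gun, lever_tip, marker, model_house, model_store, nipple, paint_jar, rest, screwdriver, varnish_jar
```

```bash
python3 - <<'E'
from h import *
np.set_printoptions(precision=1,suppress=True)
for n in ["top","scene"]:
    p=ctrl.grab_frame(n);save(p,n+"1.png");P=cloud(p);np.savez(n+"1.npz",P=P)
    for q in ["gearbox","lever_tip","marker","rest","gun","nipple","model_house","model_store","paint_jar","varnish_jar","screwdriver","glue"]:
        for a in ctrl.recognise(q,p)[:1]: print(n,q,"rect",np.array(a["rect"]),round(a["conf"],2))
        for a in ctrl.place_of(q,p)[:2]: print(n,q,"uv",np.array(a["uv"]),round(a["conf"],2),at(P,*a["uv"]))
    print(p["eye"],p["mtx"])
print(ctrl.sense()["clock"])
a=cv2.imread("pics/top1.png");b=cv2.imread("pics/scene1.png")
E
```

```text
top gearbox rect [160.  172.9 255.1 240.4] 0.77
top gearbox uv [205.1 210.2] 0.72 [527.9 102.7  72.5]
top lever_tip rect [173.7 187.7 182.2 197.7] 0.57
top lever_tip uv [382.  281.8] 0.73 [ 418.  -464.8   14.1]
top lever_tip uv [181.7 196.2] 0.46 [551.1 174.1  91. ]
top marker rect [161.8 205.1 172.4 214.3] 0.56
top marker uv [165.5 212.7] 0.56 [497.9 216.2  73.8]
top rest rect [293.6 222.5 316.  242.1] 0.58
top rest uv [303.7 234.4] 0.61 [ 514.3 -204.3   35.4]
top rest uv [126.1 166. ] 0.5 [621.3 374.2  56.2]
top gun rect [113.1 155.8 133.6 174.1] 0.73
top gun uv [306.9 231.5] 0.5 [ 514.3 -205.2  103.3]
top nipple rect [272.5 154.2 312.8 193.6] 0.35
top nipple uv [224. 209.] 0.53 [532.2  41.9 138.1]
top model_house rect [272.4 155.2 315.4 190.9] 0.61
top model_house uv [293.6 174.3] 0.8 [ 706.1 -149.4   -1.5]
top model_store rect [193.9 119.9 253.6 155.7] 0.72
top paint_jar rect [117.7 216.1 134.1 232.4] 0.71
top paint_jar uv [125.4 226.7] 0.71 [436.2 334.6  47.1]
top varnish_jar rect [113.4 154.2 132.9 171.6] 0.8
top varnish_jar uv [125.3 169.8] 0.89 [610.7 378.7  39.8]
top screwdr
[... 1160 characters left out ...]
_house uv [200.9 219. ] 0.35 [ 543.3 -214.6   24.8]
scene model_store rect [191.  185.  203.4 218.7] 0.73
scene model_store uv [323.3 233.1] 0.94 [800.2  73.   30.9]
scene paint_jar rect [314.3 137.1 331.9 153.5] 0.52
scene paint_jar uv [320.  151.3] 0.43 [450.8 329.7   5.2]
scene varnish_jar rect [359.7 153.9 374.7 178.7] 0.82
scene varnish_jar uv [365.8 173.1] 0.88 [651.6 378.1  23.3]
scene screwdriver rect [ 90.  213.2 115.9 230.4] 0.76
scene screwdriver uv [113.2 231.5] 0.72 [ 426.8 -473.4    0.8]
scene glue rect [358.9 156.5 376.5 179.6] 0.67
scene glue uv [168.1 273.7] 0.85 [ 686.6 -391.    23.9]
[1479.8 -562.9 1063. ] [[450.9   0.  257.8]
 [  0.  450.9 182.5]
 [  0.    0.    1. ]]
2.7
```

View pics/top1.png

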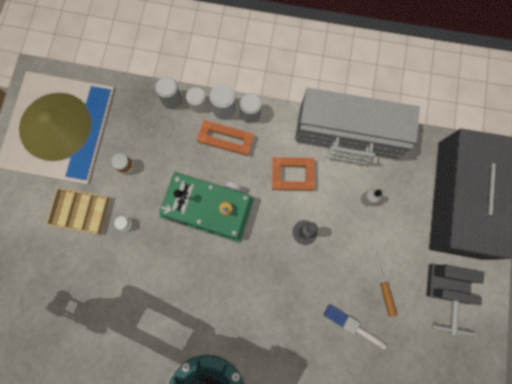

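View pics/scene1.png

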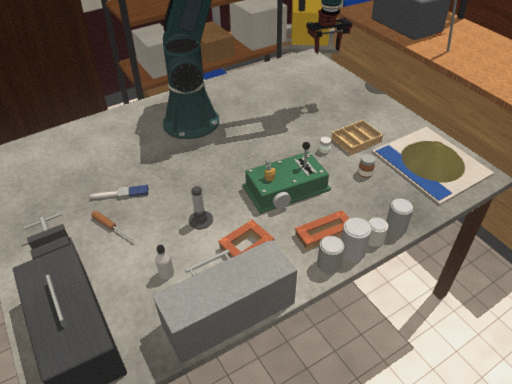

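```bash
python3 - <<'E'
from h import *
np.set_printoptions(precision=2,suppress=True)
for n in ["top","scene"]:
    P=np.load(n+"1.npz")["P"].reshape(-1,3)
    m=(P[:,2]>66)&(P[:,2]<82)&(P[:,0]>400)&(P[:,0]<700)&(P[:,1]>-60)&(P[:,1]<280)
    print(n,cv2.minAreaRect(P[m][:,:2].astype(np.float32)),np.median(P[m][:,2]))
    m=(P[:,2]>135)&(P[:,2]<175)&(P[:,0]>400)&(P[:,0]<700)&(P[:,1]>100)&(P[:,1]<280)
    print("knob",P[m].mean(0) if m.any() else 0,m.sum())
    m=(P[:,2]>100)&(P[:,2]<160)&(P[:,0]>400)&(P[:,0]<700)&(P[:,1]>-50)&(P[:,1]<110)
    print("nip",P[m].mean(0),m.sum(),P[m])
    m=(P[:,2]>125)&(P[:,2]<155)&(P[:,0]>450)&(P[:,0]<600)&(P[:,1]>-280)&(P[:,1]<-130)
    print("guntop",P[m].mean(0),m.sum(),np.nanpercentile(P[m][:,2],90))
    m=(P[:,2]>40)&(P[:,2]<120)&(P[:,0]>450)&(P[:,0]<600)&(P[:,1]>-280)&(P[:,1]<-130)
    print("gunbody",P[m].mean(0),m.sum())
p=ctrl.grab_frame("wrist");save(p,"w1.png");print(p["eye"],p["rotation"],p["mtx"],ctrl.sense()["tcp_pos"])
a=cv2.imread("pics/top1.png")[160:255,150:270];a=cv2.resize(a,None,fx=6,fy=6,interpolation=cv2.INTER_CUBIC);cv2.imwrite("pics/topc.png",a)
E
```

```text
top ((554.8098754882812, 107.31581115722656), (250.52928161621094, 160.52346801757812), 84.23817443847656) 73.93676756919149
knob [549.56 177.17 166.56] 68
nip [542.6   41.83 115.43] 119 [[560.22  49.36 105.37]
 [560.57  46.38 106.55]
 [560.4   43.16 110.9 ]
 [561.76  40.65 105.77]
 [555.76  54.32 108.31]
 [555.24  50.89 115.06]
 [555.5   47.89 116.74]
 [555.84  44.93 117.95]
 [556.7   42.22 115.89]
 [558.03  39.72 110.83]
 [559.05  37.05 107.78]
 [552.05  56.49 109.99]
 [551.29  52.9  118.42]
 [552.55  50.43 113.69]
 [553.14  47.59 113.3 ]
 [553.88  44.82 111.93]
 [554.15  41.82 113.66]
 [554.71  38.96 113.46]
 [555.44  36.18 112.21]
 [556.15  33.38 111.09]
 [558.17  31.1  101.59]
 [548.15  58.52 113.04]
 [548.64  55.63 113.32]
 [549.7   53.05 109.79]
 [549.7   49.89 113.35]
 [550.5   47.16 111.54]
 [551.1   44.31 111.12]
 [551.21  41.23 113.91]
 [552.27  38.61 110.46]
 [552.59  35.64 111.83]
 [553.37  32.87 110.25]
 [554.19  30.11 108.38]
 [545.62  58.16 110.58]
 [546.37  55.42 109.08]
 [546.85  52.51 109.42]
 [546.51  49.16 115.31]
 [547.52  46.54 112.11]
 [547.86  43.58 113.34]
 
[... 4440 characters left out ...]
  37.55 107.53]
 [557.8   38.49 110.38]
 [561.92  39.65 112.87]
 [558.58  45.7  107.65]
 [559.22  49.16 106.53]
 [547.26  26.07 104.07]
 [550.96  27.56 106.11]
 [552.79  30.23 106.23]
 [552.91  34.   104.57]
 [554.46  36.85 104.41]
 [558.07  38.36 106.37]
 [562.39  39.39 109.08]
 [561.51  43.83 106.37]
 [553.4   26.03 104.33]
 [551.63  31.   100.72]
 [557.81  30.87 105.35]
 [558.58  34.22 104.37]
 [558.27  42.15 100.46]]
guntop [ 531.86 -214.64  136.9 ] 85 142.85472586185253
gunbody [ 536.93 -216.56   82.01] 190
[ 54.03 603.14 385.01] [[ 0.22 -0.93 -0.28]
 [ 0.98  0.21  0.06]
 [-0.   -0.29  0.96]] [[287.2    0.   252.45]
 [  0.   287.2  191.14]
 [  0.     0.     1.  ]] [131.39 585.42 222.64]
```

View pics/topc.png

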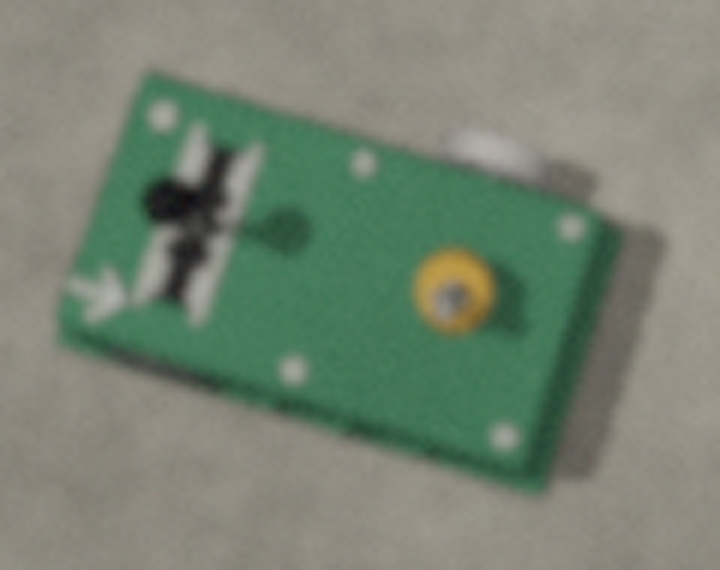

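The arrow plate is at crop (95,295), the slot's end nearer the robot (gearbox −x). The knob is at (170,200) and the brass nipple at (455,290). I'll move the wrist camera above the gearbox for a closer look.

Emit:
carry_out(motion=[[[0, 0, -7, -55.7, -34.2, -7.7, 0], [0, 0, -7, -55.7, -34.2, -7.7, 0], [0, 0, -7, -55.7, -34.2, -7.7, 0], [0, 0, -7, -55.7, -34.2, -7.7, 0], [0, 0, -7, -55.7, -34.2, -7.7, 0], [0, 0, -7, -55.7, -34.2, -7.7, 0], [0, 0, -7, -55.7, -34.2, -7.7, 0], [0, 0, -7, -55.7, -34.2, -7.7, 0], [0, 0, -7, -55.7, -34.2, -7.7, 0], [0, 0, -7, -55.7, -34.2, -7.7, 0], [0, 0, -7, -55.7, -34.2, -7.7, 0], [0, 0, -7, -55.7, -34.2, -7.7, 0], [0, 0, -7, -55.7, -34.2, -7.7, 0], [0, 0, -7, -55.7, -34.2, -7.7, 0], [0, 0, -7, -55.7, -34.2, -7.7, 0], [0, 0, -7, -55.7, -34.2, -7.7, 0], [0, 0, -7, -55.7, -34.2, -7.7, 0], [0, 0, -7, -55.7, -34.2, -7.7, 0], [0, 0, -7, -55.7, -34.2, -7.7, 0], [0, 0, -7, -55.7, -34.2, -7.7, 0]]])

```text
clock: 4.42
tcp_pos: [598.7, 130.8, 299.4]
orientation: [[-0.995, 0.097, -0.001], [0.097, 0.995, 0.0], [0.001, 0.0, -1.0]]
wrist_force: [0.4, 0.5, 0.7]
grip_width: 0.4
grip_force: 0.0
```

```bash
cat > look.py <<'E'
from h import *
import sys
np.set_printoptions(precision=2,suppress=True)
def look(name,qs):
    s=ctrl.sense();p=ctrl.grab_frame("wrist");save(p,name+".png");P=cloud(p);np.savez(name+".npz",P=P,C=p["color"])
    print(s["clock"],s["tcp_pos"],"\n",np.array(s["orientation"]),s["grip_width"],np.array(s["wrist_force"]))
    for q in qs:
        for a in ctrl.recognise(q,p)[:1]: print(q,"rect",np.array(a["rect"]),round(a["conf"],2))
        for a in ctrl.place_of(q,p)[:2]: print(q,"uv",np.array(a["uv"]),round(a["conf"],2),at(P,*a["uv"]))
    return p,P
E
python3 - <<'E'
from look import *
p,P=look("w2",["gearbox","lever_tip","marker","nipple"])
for q,z in [("lever_tip",160),("marker",75),("nipple",109)]:
    for a in ctrl.place_of(q,p)[:1]: print(q,pix2w(p,*a["uv"],z=z))
Q=P.reshape(-1,3);Q=Q[~np.isnan(Q[:,0])]
m=(Q[:,2]>70)&(Q[:,2]<80);print(cv2.minAreaRect(Q[m][:,:2].astype(np.float32)),m.sum())
m=(Q[:,2]>148)&(Q[:,2]<175);print("knob",Q[m].mean(0),Q[m].min(0),Q[m].max(0))
E
```

```text
4.4167 [598.7  130.8  299.39] 
 [[-1.   0.1 -0. ]
 [ 0.1  1.   0. ]
 [ 0.   0.  -1. ]] 0.3579875670892285 [0.37 0.52 0.68]
gearbox rect [132.5  64.8 333.6 192.9] 0.89
gearbox uv [235.8 123. ] 0.92 [540.05 114.66  75.38]
lever_tip rect [280.7 118.6 306.3 142.8] 0.66
lever_tip uv [298.4 131.5] 0.7 [549.44 180.81 173.14]
marker rect [304.1  78.9 328.1 100.3] 0.69
marker uv [311.2  87.9] 0.53 [505.92 213.95  79.47]
nipple rect [159.5 115.8 194.2 146. ] 0.94
nipple uv [175.3 129.1] 0.64 [537.21  46.51 123.72]
lever_tip [550.41 183.29 160.  ]
marker [505.66 215.11  75.  ]
nipple [538.11  42.87 109.  ]
((599.1829223632812, 63.2149658203125), (391.8686218261719, 619.8292846679688), 25.73440170288086) 19023
knob [587.44 131.21 166.37] [ 536.18 -171.24  148.07] [830.22 190.72 174.78]
```

View pics/w2.png

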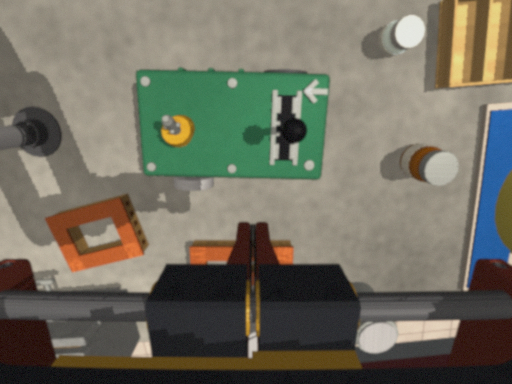

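The arrow plate (315,90) is on the −x side, the knob is upright at (293,130), and the nipple's tip leans toward image up-left at (168,122). Next I'll fit the gearbox pose.

```bash
python3 - <<'E'
from look import *
f=np.load("w2.npz");P=f["P"];C=f["C"]
hsv=cv2.cvtColor(C,cv2.COLOR_RGB2HSV)
g=(hsv[...,0]>60)&(hsv[...,0]<90)&(hsv[...,1]>100)&(np.abs(P[...,2]-75)<6)
g[:60]=0;g[200:]=0
print(cv2.minAreaRect(P[g][:,:2].astype(np.float32)),np.median(P[g][:,2]),g.sum())
k=(P[...,2]>145)&(P[...,0]<600)&(P[...,1]>150)&(P[...,1]<215);k[200:]=0
A=P[k];print("knob",A.mean(0),len(A))
# sphere fit radius 13
from scipy.optimize import least_squares
r=least_squares(lambda c:np.linalg.norm(A-c,axis=1)-13,A.mean(0)-[0,0,8],loss="soft_l1");print(r.x,np.abs(r.fun).mean())
n=(P[...,2]>98)&(P[...,0]<600)&(P[...,1]>0)&(P[...,1]<100);n[200:]=0
B=P[n];c=C[n];h=hsv[n]
br=(h[:,1]>120)&(h[:,0]<35)
print("brass",br.sum(),B[br].mean(0),B[br].min(0),B[br].max(0))
t=B[~br];t=t[t[:,2]>112];print("stem",len(t),t.mean(0)); t=t[np.argsort(-t[:,2])];print(t[:8].mean(0))
# brass plane: circle
D=B[br];print(cv2.minEnclosingCircle(D[:,:2].astype(np.float32)))
E
```

```text
((543.1822509765625, 108.78132629394531), (244.5923309326172, 137.85926818847656), 83.00753021240234) 75.36705677513709 14916
knob [548.03 177.67 169.05] 508
[548.91 178.94 160.27] 0.4171150601668605
brass 544 [543.4   46.07 110.46] [522.82  24.66  98.29] [559.19  60.89 124.04]
stem 241 [531.24  44.68 132.6 ]
[526.25  42.63 144.  ]
((541.3348999023438, 42.72964096069336), 18.73997688293457)
```

Emit:
carry_out(motion=[[[0, 0, 0, 1.9, 4.2, 15.9, 0], [0, 0, 0, 1.9, 4.2, 15.9, 0], [0, 0, 0, 1.9, 4.2, 15.9, 0], [0, 0, 0, 1.9, 4.2, 15.9, 0], [0, 0, 0, 1.9, 4.2, 15.9, 0], [0, 0, 0, 1.9, 4.2, 15.9, 0], [0, 0, 0, 2.6, 4.2, 15.9, 0], [0, 0, 0, 3.2, 4.2, 15.9, 0], [0, 0, 0, 3.8, 4.2, 15.9, 0], [0, 0, 0, 4.4, 4.2, 15.9, 0], [0, 0, 0, 5.0, 4.3, 15.9, 0], [0, 0, 0, 5.6, 4.3, 15.9, 0], [0, 0, 0, 6.2, 4.3, 15.9, 0], [0, 0, 0, 6.8, 4.3, 15.9, 0], [0, 0, 0, 7.4, 4.3, 15.9, 0], [0, 0, 0, 7.4, 4.3, 15.9, 0], [0, 0, 0, 7.4, 4.3, 15.9, 0]]])

```text
clock: 6.43
tcp_pos: [530.1, 179.8, 140.6]
orientation: [[-0.995, 0.098, -0.0], [0.098, 0.995, -0.0], [0.0, -0.0, -1.0]]
wrist_force: [0.4, -0.5, -0.8]
grip_width: 0.8
grip_force: 0.0
```

```bash
python3 - <<'E'
from look import *
p,P=look("w3",["lever_tip","marker"])
Q=P[(P[...,2]>138)&(P[...,0]<560)&(P[...,0]>440)&(P[...,1]>160)&(P[...,1]<210)];print(len(Q),Q.mean(0),Q.max(0))
for a in ctrl.place_of("lever_tip",p)[:1]:print(pix2w(p,*a["uv"],z=149))
E
```

```text
6.4333 [530.07 179.85 140.59] 
 [[-1.   0.1 -0. ]
 [ 0.1  1.  -0. ]
 [ 0.  -0.  -1. ]] 0.8288154171587787 [ 0.37 -0.53 -0.84]
lever_tip rect [234.1 183.6 277.7 225.3] 0.68
lever_tip uv [254.5 203.8] 0.96 [500.7  183.79 161.16]
marker rect [279.7 158.6 318.9 195. ] 0.85
marker uv [298.1 174.6] 0.95 [508.35 218.63  79.36]
26455 [504.54 184.37 234.12] [541.51 210.   258.64]
[504.8 183.7 149. ]
```

The lever is in the arrow notch: the knob is near (502,184) and there is no contact force. I'll retract and take a close view of the nipple.

Emit:
carry_out(motion=[[[0, 0, 0, -3, 0, -3, 0], [0, 0, 0, -4, 0, -6, 0], [0, 0, 0, -4, 0, -10, 0.4], [0, 0, 0, -7.3, -12.9, -10, 1], [0, 0, 0, -7.3, -12.9, -10, 1], [0, 0, 0, -7.3, -12.9, -10, 1], [0, 0, 0, -7.3, -12.9, -10, 1], [0, 0, 0, -7.3, -12.9, -10, 1], [0, 0, 0, -7.3, -12.9, -10, 1]]])

```text
clock: 7.48
tcp_pos: [590.4, 44.3, 240.4]
orientation: [[-0.995, 0.1, -0.001], [0.1, 0.995, 0.001], [0.001, 0.001, -1.0]]
wrist_force: [0.4, 0.8, 0.5]
grip_width: 43.6
grip_force: 0.0
```

```bash
cat > nip.py <<'E'
from look import *
from scipy.optimize import least_squares
def nip(f):
    P=f["P"];C=f["C"];hsv=cv2.cvtColor(C,cv2.COLOR_RGB2HSV)
    n=(P[...,2]>85)&(np.hypot(P[...,0]-538,P[...,1]-43)<45)
    B=P[n];h=hsv[n];br=(h[:,1]>110)&(h[:,0]<35)
    b=B[br];s=B[~br];s=s[s[:,2]>116]
    print("n",len(b),len(s))
    # joint fit: shoulder centre c (z 109), azimuth a, tilt 25deg fixed; brass within plane, stem on cyl r6.5
    def res(q,full=False):
        c=np.array([q[0],q[1],109+q[3]]);a=q[2];t=np.radians(25)
        ax=np.array([np.sin(t)*np.cos(a),np.sin(t)*np.sin(a),np.cos(t)])
        d=s-c;h=d@ax;r=np.linalg.norm(d-np.outer(h,ax),axis=1)
        k=(h>3)&(h<26)
        rs=np.where(k,r-6.5,0)
        db=b-c;hb=db@ax;rb=np.linalg.norm(db-np.outer(hb,ax),axis=1)
        pl=np.where(np.abs(hb)<3,hb,3)*.5 
        if full: print("stem max h",np.percentile(h,97),"brass rmax",np.percentile(rb[np.abs(hb)<3],97),"ax",ax,"resid",np.abs(rs[k]).mean(),np.abs(hb[np.abs(hb)<3]).mean(),(np.abs(hb)<3).sum(),k.sum())
        return np.r_[rs,pl,q[3]*10]
    r=least_squares(res,[541,43,np.pi,0],loss="soft_l1",x_scale=[1,1,.05,.5]);print("shoulder",r.x[:2],"az deg",np.degrees(r.x[2]),"dz",r.x[3]);res(r.x,True)
    top=s[s[:,2]>np.percentile(s[:,2],90)];print("tip",top.mean(0))
    return r.x
E
python3 - <<'E'
from nip import *
p,P=look("w4",["nipple","lever_tip"])
for a in ctrl.place_of("nipple",p)[:1]:print(pix2w(p,*a["uv"],z=109))
nip(np.load("w4.npz"));nip(np.load("w2.npz"))
E
```

```text
7.4833 [590.38  44.3  240.43] 
 [[-0.99  0.1  -0.  ]
 [ 0.1   0.99  0.  ]
 [ 0.    0.   -1.  ]] 43.635877901342276 [0.4  0.76 0.49]
nipple rect [230.4 115.5 263.9 155. ] 0.87
nipple uv [245.6 133.4] 0.98 [535.85  43.85 130.37]
lever_tip rect [365.5  66.6 425.7 124.7] 0.58
[538.11  42.73 109.  ]
n 5315 21023
shoulder [539.18  42.91] az deg 181.2717201941506 dz 0.3493838954302354
stem max h 213.52165284234582 brass rmax 17.66511431156694 ax [-0.42 -0.01  0.91] resid 0.8882860814124969 0.5859304222381162 643 132
tip [566.49  38.94 356.82]
n 1987 1909
shoulder [538.77  42.66] az deg 181.54728255496738 dz 0.3602191032351153
stem max h 249.79923661611892 brass rmax 17.916265194420713 ax [-0.42 -0.01  0.91] resid 0.8165735954806458 0.6923964537747586 462 108
tip [567.6   70.15 398.21]
```

View pics/w4.png

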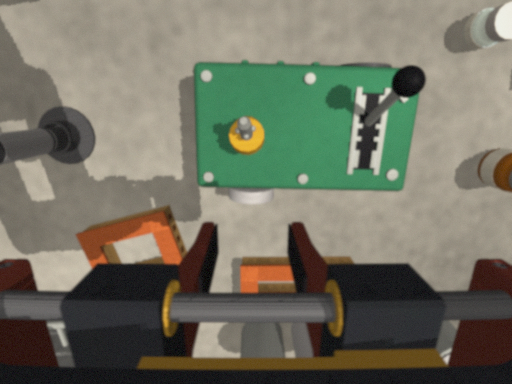

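The view shows the lever leaning onto the arrow end (knob at 408,80) and the nipple at (246,131), with its axis at about 181° azimuth. On to the gun.

Emit:
carry_out(motion=[[[0, 0, 0, 0.5, -25.4, -2, 1], [0, 0, 0, 0.5, -25.4, -2, 1], [0, 0, 0, 0.5, -25.4, -2, 1], [0, 0, 0, 0.5, -25.4, -2, 1], [0, 0, 0, 0.5, -25.4, -2, 1], [0, 0, 0, 0.5, -25.4, -2, 1], [0, 0, 0, 0.5, -25.4, -2, 1], [0, 0, 0, 0.5, -25.4, -2, 1], [0, 0, 0, 0.5, -25.4, -2, 1]]])

```text
clock: 8.53
tcp_pos: [560.5, -207.3, 260.5]
orientation: [[-0.995, 0.099, -0.0], [0.099, 0.995, 0.001], [0.0, 0.001, -1.0]]
wrist_force: [0.4, 0.9, -0.1]
grip_width: 87.8
grip_force: 0.0
```

```bash
python3 - <<'E'
from look import *
from scipy.optimize import least_squares
p,P=look("w5",["gun","rest"])
for q,z in [("gun",5),("rest",0)]:
    for a in ctrl.place_of(q,p)[:1]:print(q,pix2w(p,*a["uv"],z=z))
near=np.hypot(P[...,0]-528,P[...,1]+211)<45
for lo,hi in [(2,12),(25,36),(50,120),(130,150)]:
    A=P[near&(P[...,2]>lo)&(P[...,2]<hi)]
    if len(A)>10: print(lo,hi,len(A),A.mean(0),A.min(0),A.max(0),cv2.minEnclosingCircle(A[:,:2].astype(np.float32)))
A=P[near&(P[...,2]>50)&(P[...,2]<118)]
r=least_squares(lambda q:np.hypot(A[:,0]-q[0]-q[2]*(A[:,2]-85),A[:,1]-q[1]-q[3]*(A[:,2]-85))-16,[528,-211,0,0],loss="soft_l1");print("cyl@85",r.x,np.abs(r.fun).mean())
E
```

```text
8.5333 [ 560.54 -207.25  260.47] 
 [[-1.   0.1 -0. ]
 [ 0.1  1.   0. ]
 [ 0.   0.  -1. ]] 87.81022563259356 [ 0.36  0.93 -0.14]
gun rect [229.5 132.8 259.  164.4] 0.96
gun uv [245.7 139.4] 0.58 [ 512.89 -208.74  138.43]
rest rect [217.9 108.7 272.2 160.1] 0.67
rest uv [246.6 136.5] 0.67 [ 511.08 -207.72  134.57]
gun [ 528.07 -213.71    5.  ]
rest [ 524.58 -212.14    0.  ]
2 12 1422 [ 514.68 -207.45    5.47] [ 484.09 -254.94    2.14] [ 562.47 -170.87   10.96] ((524.3273315429688, -212.9521026611328), 42.762054443359375)
25 36 126 [ 514.99 -207.69   28.21] [ 503.5  -231.52   25.92] [ 537.66 -190.01   29.94] ((524.1353759765625, -210.2261505126953), 21.313796997070312)
50 120 134 [ 512.97 -208.19   84.52] [ 509.59 -226.06   51.81] [ 525.74 -195.61  119.69] ((522.3778686523438, -210.8345947265625), 15.595353126525879)
130 150 771 [ 524.58 -211.24  139.7 ] [ 510.15 -227.32  130.44] [ 541.42 -195.93  143.19] ((525.7180786132812, -211.52467346191406), 15.882288932800293)
cyl@85 [ 526.06 -211.66    0.      0.  ] 0.14752910129224633
```

View pics/w5.png

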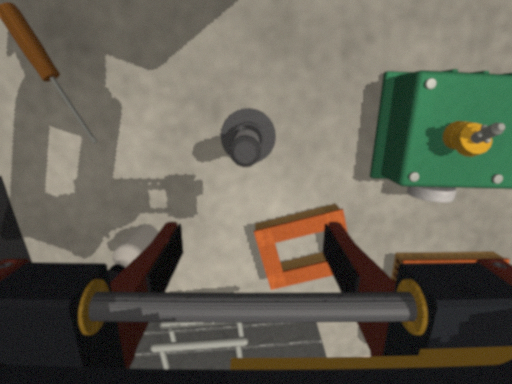

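The gun stands in the rest at (247,145) and nothing is between the fingers. Grasping it coaxially.

Emit:
carry_out(motion=[[[0, 0, 0, 3.4, -0.8, 3, 1], [0, 0, 0, 3.4, -0.8, 6, 1], [0, 0, 0, 3.4, -0.8, 10, 1], [0, 0, 0, 3.4, -0.8, 13, 1], [0, 0, 0, 3.4, -0.8, 16, 1], [0, 0, 0, 3.4, -0.8, 18, 1], [0, 0, 0, 3.4, -0.8, 18.9, 1], [0, 0, 0, 3.4, -0.8, 18.9, 0.5], [0, 0, 0, 3.4, -0.8, 18.9, 0.3], [0, 0, 0, 3.4, -0.8, 18.9, 0.3], [0, 0, 0, 3.4, -0.8, 18.9, 0.3], [0, 0, 0, 3.4, -0.8, 18.9, 0.2], [0, 0, 0, 3.4, -0.8, 18.9, 0.2], [0, 0, 0, 3.4, -0.8, 18.9, 0.2], [0, 0, 0, 3.4, -0.8, 18.9, 0.2], [0, 0, 0, 3.4, -0.8, 18.9, 0.2], [0, 0, 0, 3.4, -0.8, 18.9, 0.2], [0, 0, 0, 3.4, -0.8, 18.9, 0.2]]], squeeze=60)

```text
clock: 10.38
tcp_pos: [526.0, -212.6, 71.9]
orientation: [[-0.995, 0.099, 0.0], [0.099, 0.995, -0.0], [-0.0, -0.0, -1.0]]
wrist_force: [-1.0, -0.0, 2.6]
grip_width: 31.0
grip_force: 60.0
```

```bash
cat > plan.py <<'E'
from h import *
from scipy.spatial.transform import Rotation as Ro
np.set_printoptions(precision=2,suppress=True)
S=np.array([539.2,42.9,109.3])
def goal(off,az=181.3,tilt=25,S=S,g=66.9):
    a,t=np.radians([az,tilt]);ax=np.array([np.sin(t)*np.cos(a),np.sin(t)*np.sin(a),np.cos(t)])
    z=-ax;y=np.array([np.sin(a),-np.cos(a),0]);x=np.cross(y,z)
    return S+(off+g)*ax,np.c_[x,y,z]
def delta(p,R):
    s=ctrl.sense();R0=np.array(s["orientation"]);p0=np.array(s["tcp_pos"])
    print(s["clock"],p0,"rot",np.degrees(Ro.from_matrix(R0.T@R).as_rotvec()),"shift cm",R0.T@(p-p0)/10,"target",p,"F",np.array(s["wrist_force"]),"T",np.array(s["wrist_torque"]),s["grip_width"])
E
python3 -c "
from plan import *
for o in (90,60): delta(*goal(o))"
```

```text
10.3833 [ 526.01 -212.64   71.89] rot [ -1.52 -24.96  -6.85] shift cm [  7.79  24.76 -17.96] target [472.91  41.4  251.5 ] F [-0.99 -0.05  2.57] T [0.16 0.07 0.02] 30.96408560837429
10.3833 [ 526.01 -212.64   71.89] rot [ -1.52 -24.96  -6.85] shift cm [  6.53  24.91 -15.24] target [485.58  41.68 224.31] F [-0.99 -0.05  2.57] T [0.16 0.07 0.02] 30.96408560837429
```

Emit:
carry_out(motion=[[[0, 0, 0, 0, 0, -2, 0.2], [0, 0, 0, 0, 0, -5, 0.2], [0, 0, 0, 0, 0, -8.5, 0.2], [0, 0, 0, 0, 0, -12, 0.2], [0, 0, 0, 0, 0, -15, 0.2], [0, 0, 0, 0, 0, -18, 0.2], [-0.5, -6, -2, 2, 3, -18, 0.2], [-0.8, -12, -3, 4, 6, -18, 0.2], [-1, -18, -5, 6, 10, -18, 0.2], [-1.5, -25, -6.8, 7.8, 13, -18, 0.2], [-1.5, -25, -6.8, 7.8, 17, -18, 0.2], [-1.5, -25, -6.8, 7.8, 20, -18, 0.2], [-1.5, -25, -6.8, 7.8, 23, -18, 0.2], [-1.5, -25, -6.8, 7.8, 24.8, -18, 0.2], [-1.5, -25, -6.8, 7.8, 24.8, -18, 0.2], [-1.5, -25, -6.8, 7.8, 24.8, -18, 0.2]]])

```text
clock: 11.72
tcp_pos: [471.7, 42.9, 250.9]
orientation: [[-0.907, -0.025, 0.421], [-0.023, 1.0, 0.01], [-0.421, -0.001, -0.907]]
wrist_force: [-0.9, 0.4, -3.3]
grip_width: 31.4
grip_force: 60.0
```

```bash
python3 - <<'E'
from plan import *
from look import look
delta(*goal(90));delta(*goal(40))
p,P=look("w6",["nipple","gun","lever_tip"])
for a in ctrl.place_of("nipple",p)[:1]:print(pix2w(p,*a["uv"],z=109))
# gun axis in tool frame
s=ctrl.sense();R=np.array(s["orientation"]);T=(P-np.array(s["tcp_pos"]))@R
m=(np.hypot(T[...,0],T[...,1])<30)&(T[...,2]>3)&(T[...,2]<75)
A=T[m];print(len(A))
from scipy.optimize import least_squares
for lo,hi,r in [(3,25,16),(29,64,14.5)]:
    a=A[(A[:,2]>lo)&(A[:,2]<hi)]
    if len(a)>20:
        q=least_squares(lambda q:np.hypot(a[:,0]-q[0],a[:,1]-q[1])-r,[0,0],loss="soft_l1");print(lo,hi,len(a),q.x,np.abs(q.fun).mean())
h=np.histogram(A[:,2],bins=np.arange(40,76,2));print(h[0],h[1][:-1])
# nipple refit, reachable stem
from nip import nip
nip(np.load("w6.npz"))
E
```

```text
11.7167 [471.66  42.93 250.92] rot [ 0.03 -0.08  0.15] shift cm [-0.13 -0.16 -0.  ] target [472.91  41.4  251.5 ] F [-0.88  0.43 -3.3 ] T [ 0.03  0.42 -0.01] 31.361214879846923
11.7167 [471.66  42.93 250.92] rot [ 0.03 -0.08  0.15] shift cm [-0.14 -0.16  5.  ] target [494.03  41.88 206.18] F [-0.88  0.43 -3.3 ] T [ 0.03  0.42 -0.01] 31.361214879846923
11.7167 [471.66  42.93 250.92] 
 [[-0.91 -0.03  0.42]
 [-0.02  1.    0.01]
 [-0.42 -0.   -0.91]] 31.361214879846923 [-0.88  0.43 -3.3 ]
nipple rect [235.9 162.6 269.5 188.7] 0.73
nipple uv [252.  178.3] 0.63 [523.51  43.81 128.01]
gun rect [215.2 188.6 285.2 336.1] 0.76
gun uv [250.4 203.1] 0.78 [465.18  41.34 226.5 ]
gun uv [295.1 132.5] 0.39 [496.94  91.9   75.66]
lever_tip rect [357.6 163.1 409.7 192.6] 0.95
lever_tip uv [396.5 181.1] 0.81 [498.66 178.68 158.42]
[539.37  44.14 109.  ]
964
3 25 511 [1.17 2.17] 0.23699211774379061
29 64 415 [1.21 2.2 ] 0.18133428425053968
[13 26 29 22 26 20 29 22 21 27 16 24 18  9  0  0  0] [40 42 44 46 48 50 52 54 56 58 60 62 64 66 68 70 72]
n 724 161
shoulder [538.31  43.13] az deg 181.37861683120647 dz 0.26616233143003465
stem max h 36.27215863213871 brass rmax 17.48979275041554 ax [-0.42 -0.01  0.91] resid 0.9462085851551886 0.7081535796179231 480 76
tip [519.15  42.23 147.73]
```

View pics/w6.png

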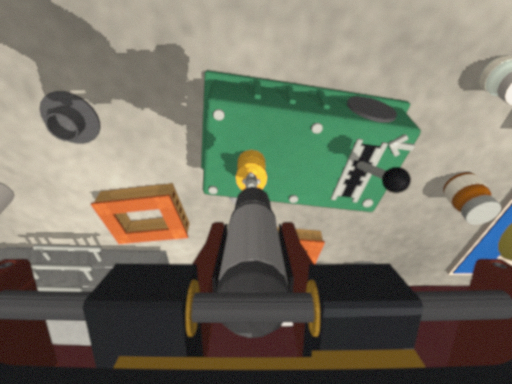

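The tip (251,182) lies just in front of the gun's nose (251,192) and the lever is still at the arrow. The camera bias cancels in the relative measurement, so I'll correct the line for it and advance until the stem just enters the mouth.

```bash
python3 -c "
from plan import *
S=np.array([539.9,40.8,109.7])
for o in (60,28,18): delta(*goal(o,S=S))"
```

```text
12.1167 [472.7   41.06 251.55] rot [-0.07  0.01 -0.11] shift cm [-0.09 -0.17  3.01] target [486.28  39.58 224.71] F [ 0.85  0.76 -2.84] T [-0.04  0.37 -0.02] 31.399196736696304
12.1167 [472.7   41.06 251.55] rot [-0.07  0.01 -0.11] shift cm [-0.09 -0.17  6.21] target [499.8   39.89 195.71] F [ 0.85  0.76 -2.84] T [-0.04  0.37 -0.02] 31.399196736696304
12.1167 [472.7   41.06 251.55] rot [-0.07  0.01 -0.11] shift cm [-0.09 -0.17  7.21] target [504.03  39.99 186.65] F [ 0.85  0.76 -2.84] T [-0.04  0.37 -0.02] 31.399196736696304
```

```bash
python3 -c "
from plan import *
S=np.array([538.8,42.7,109.3])
for o in (40,28): delta(*goal(o,S=S))"
```

```text
12.1167 [472.7   41.06 251.55] rot [-0.07  0.01 -0.11] shift cm [0.02 0.02 5.  ] target [493.63  41.68 206.18] F [ 0.85  0.76 -2.84] T [-0.04  0.37 -0.02] 31.399196736696304
12.1167 [472.7   41.06 251.55] rot [-0.07  0.01 -0.11] shift cm [0.02 0.02 6.2 ] target [498.7   41.79 195.31] F [ 0.85  0.76 -2.84] T [-0.04  0.37 -0.02] 31.399196736696304
```

The offset was arm settling, not camera bias, so I'm dropping that correction. I'll advance to 40 mm off, let it settle, and measure relatively once more.

Emit:
carry_out(motion=[[[0, 0, 0, 0, 0, 2, 0.2], [0, 0, 0, 0, 0, 4, 0.2], [0, 0, 0, 0, 0, 5, 0.2], [0, 0, 0, 0, 0, 5, 0.2], [0, 0, 0, 0, 0, 5, 0.2], [0, 0, 0, 0, 0, 5, 0.2], [0, 0, 0, 0, 0, 5, 0.2]]])

```text
clock: 12.7
tcp_pos: [494.2, 42.1, 207.3]
orientation: [[-0.905, -0.022, 0.424], [-0.02, 1.0, 0.009], [-0.424, -0.0, -0.905]]
wrist_force: [0.1, -0.8, -2.5]
grip_width: 31.3
grip_force: 60.0
```

```bash
python3 - <<'E'
from plan import *
from look import look
s=ctrl.sense()
p,P=look("w7",[])
p2=ctrl.grab_frame("scene");save(p2,"s7.png")
R=np.array(s["orientation"]);T=(P-np.array(s["tcp_pos"]))@R
m=(np.hypot(T[...,0],T[...,1])<30)
A=T[m]
from scipy.optimize import least_squares
for lo,hi,r in [(3,25,16),(29,64,14.5),(70,90,6.5)]:
    a=A[(A[:,2]>lo)&(A[:,2]<hi)]
    if r<7: a=a[np.hypot(a[:,0],a[:,1])<12]
    if len(a)>8:
        q=least_squares(lambda q:np.hypot(a[:,0]-q[0],a[:,1]-q[1])-r,[0,0],loss="soft_l1");print(lo,hi,len(a),q.x,np.abs(q.fun).mean(),a.mean(0))
from nip import nip
nip(np.load("w7.npz"))
delta(*goal(28,S=np.array([538.8,42.7,109.3])))
a=p["color"][120:280,190:320];cv2.imwrite("pics/w7c.png",cv2.cvtColor(cv2.resize(a,None,fx=4,fy=3.75),cv2.COLOR_RGB2BGR))
E
```

```text
12.7 [494.23  42.13 207.29] 
 [[-0.91 -0.02  0.42]
 [-0.02  1.    0.01]
 [-0.42 -0.   -0.91]] 31.29250886882668 [ 0.07 -0.79 -2.47]
3 25 501 [0.05 0.27] 0.2326470064033701 [13.15  0.4  13.24]
29 64 416 [0.01 0.21] 0.17281603986963023 [12.19  0.3  46.08]
n 900 470
shoulder [537.22  42.69] az deg 180.97904062888583 dz -0.019119159350350058
stem max h 88.34443650086345 brass rmax 17.38054173187356 ax [-0.42 -0.01  0.91] resid 0.8623601932028615 0.6758807662522412 539 28
tip [496.57  44.15 180.74]
12.8 [494.17  42.21 207.27] rot [-0.04  0.12 -0.03] shift cm [ 0.1  -0.05  1.27] target [498.7   41.79 195.31] F [-0.14  0.1  -1.62] T [-0.04  0.4   0.  ] 31.457270755316763
```

View pics/w7c.png

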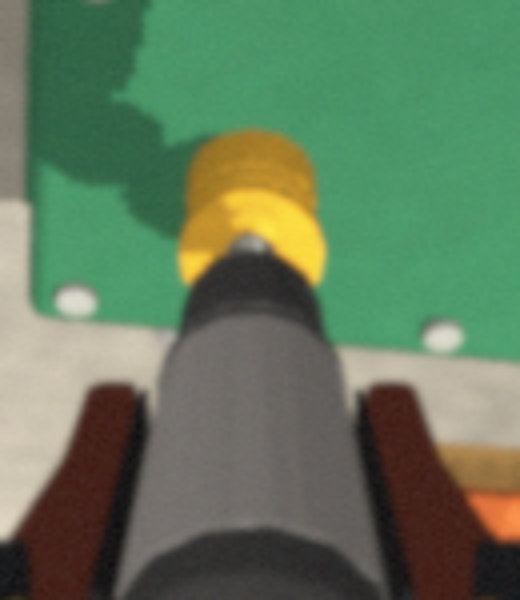

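The stem (250,240) shows centred over the nose (250,255). Entering slowly.

Emit:
carry_out(motion=[[[0, 0.1, 0, 0.1, -0.05, 0.4, 0.2], [0, 0.1, 0, 0.1, -0.05, 0.8, 0.2], [0, 0.1, 0, 0.1, -0.05, 1.2, 0.2], [0, 0.1, 0, 0.1, -0.05, 1.5, 0.2], [0, 0.1, 0, 0.1, -0.05, 1.8, 0.2], [0, 0.1, 0, 0.1, -0.05, 1.8, 0.2], [0, 0.1, 0, 0.1, -0.05, 1.8, 0.2]]])

```text
clock: 13.38
tcp_pos: [500.5, 42.0, 189.2]
orientation: [[-0.907, -0.022, 0.421], [-0.02, 1.0, 0.009], [-0.421, -0.0, -0.907]]
wrist_force: [-0.5, -1.0, -2.6]
grip_width: 31.5
grip_force: 60.0
```

```bash
cat > st.py <<'E'
from plan import *
S=np.array([538.6,42.5,109.3])
s=ctrl.sense();R=np.array(s["orientation"]);print("F tool",R.T@np.array(s["wrist_force"]),"T tool",R.T@np.array(s["wrist_torque"]))
ax=goal(0)[1][:,2]*-1;d=np.array(s["tcp_pos"])-S;print("off",d@ax-66.9,"lateral tool",R.T@(d-ax*(d@ax)))
delta(*goal(0,S=S))
E
python3 st.py
```

```text
F tool [ 1.56 -1.02  2.15] T tool [-0.04  0.42  0.03]
off 21.66083398021388 lateral tool [0.76 0.33 0.  ]
13.3833 [500.48  41.97 189.24] rot [-0.02 -0.12 -0.03] shift cm [-0.08 -0.03  2.17] target [510.33  41.86 169.93] F [-0.49 -1.03 -2.61] T [ 0.04  0.42 -0.01] 31.48610375024248
```

Emit:
carry_out(motion=[[[0, 0, 0, -0.03, 0, 0.2, 0.2], [0, 0, 0, -0.03, 0, 0.4, 0.2], [0, 0, 0, -0.03, 0, 0.6, 0.2], [0, 0, 0, -0.03, 0, 0.8, 0.2], [0, 0, 0, -0.03, 0, 0.8, 0.2], [0, 0, 0, -0.03, 0, 0.8, 0.2]]])

```text
clock: 13.88
tcp_pos: [504.1, 42.0, 182.3]
orientation: [[-0.907, -0.022, 0.421], [-0.02, 1.0, 0.009], [-0.421, -0.0, -0.907]]
wrist_force: [1.2, -0.8, -1.8]
grip_width: 31.7
grip_force: 60.0
```

```bash
python3 st.py
```

```text
F tool [-0.31 -0.82  2.09] T tool [-0.05  0.4  -0.04]
off 13.817529808020666 lateral tool [0.39 0.3  0.  ]
13.8833 [504.13  42.02 182.29] rot [-0.03 -0.1  -0.03] shift cm [-0.04 -0.03  1.38] target [510.33  41.86 169.93] F [ 1.18 -0.79 -1.77] T [0.02 0.4  0.06] 31.71414685366937
```

Emit:
carry_out(motion=[[[0, 0, 0, -0.02, 0, 0.2, 0.2], [0, 0, 0, -0.02, 0, 0.4, 0.2], [0, 0, 0, -0.02, 0, 0.5, 0.2], [0, 0, 0, -0.02, 0, 0.6, 0.2], [0, 0, 0, -0.02, 0, 0.7, 0.2], [0, 0, 0, -0.02, 0, 0.8, 0.2], [0, 0, 0, -0.02, 0, 0.8, 0.2]]])

```text
clock: 14.47
tcp_pos: [508.3, 42.1, 175.3]
orientation: [[-0.906, -0.022, 0.422], [-0.02, 1.0, 0.009], [-0.422, -0.0, -0.907]]
wrist_force: [4.4, 0.5, -9.6]
grip_width: 31.6
grip_force: 60.0
```

```bash
python3 st.py
```

```text
F tool [ 0.07  0.37 10.58] T tool [-0.29 -0.11  0.03]
off 5.713468860459699 lateral tool [-0.41  0.28 -0.  ]
14.4667 [508.28  42.09 175.28] rot [-0.03 -0.03 -0.04] shift cm [ 0.04 -0.03  0.57] target [510.33  41.86 169.93] F [ 4.39  0.47 -9.62] T [ 0.28 -0.1   0.09] 31.637518887174892
```

Snapped: the gun is being drawn on (+10.6 N along the tool). Continuing to the shoulder.

Emit:
carry_out(motion=[[[0, 0, 0, 0.02, 0, 0.1, 0.2], [0, 0, 0, 0.02, 0, 0.2, 0.2], [0, 0, 0, 0.02, 0, 0.3, 0.2], [0, 0, 0, 0.02, 0, 0.4, 0.2], [0, 0, 0, 0.02, 0, 0.4, 0.2], [0, 0, 0, 0.02, 0, 0.4, 0.2]]])

```text
clock: 14.97
tcp_pos: [509.7, 42.1, 172.1]
orientation: [[-0.906, -0.022, 0.422], [-0.02, 1.0, 0.009], [-0.423, -0.0, -0.906]]
wrist_force: [-2.9, 0.7, 5.5]
grip_width: 31.6
grip_force: 60.0
```

```bash
python3 st.py
```

```text
F tool [ 0.27  0.74 -6.15] T tool [-0.22  0.17  0.01]
off 2.2068652322289637 lateral tool [-0.37  0.25 -0.  ]
14.9667 [509.74  42.1  172.09] rot [-0.04 -0.01 -0.03] shift cm [ 0.04 -0.03  0.22] target [510.33  41.86 169.93] F [-2.86  0.68  5.46] T [0.19 0.17 0.09] 31.559390778011462
```

Emit:
carry_out(motion=[[[0, 0, 0, 0, 0, 0.1, 0.2], [0, 0, 0, 0, 0, 0.2, 0.2], [0, 0, 0, 0, 0, 0.3, 0.2], [0, 0, 0, 0, 0, 0.3, 0.2], [0, 0, 0, 0, 0, 0.3, 0.2]]])

```text
clock: 15.38
tcp_pos: [510.9, 42.1, 170.1]
orientation: [[-0.906, -0.022, 0.423], [-0.02, 1.0, 0.009], [-0.423, -0.001, -0.906]]
wrist_force: [-9.0, 0.2, 17.2]
grip_width: 31.8
grip_force: 60.0
```

```bash
python3 st.py
```

```text
F tool [  0.88   0.38 -19.36] T tool [-0.13  0.53 -0.01]
off -0.05176129719282585 lateral tool [-0.57  0.25  0.  ]
15.3833 [510.86  42.12 170.12] rot [-0.04  0.04 -0.01] shift cm [ 0.06 -0.03 -0.01] target [510.33  41.86 169.93] F [-9.    0.19 17.17] T [0.1  0.53 0.06] 31.827313985730903
```

Emit:
carry_out(motion=[[[0, 0, 0, 0, 0, 0.05, 0.2], [0, 0, 0, 0, 0, 0.05, 0.2], [0, 0, 0, 0, 0, 0.05, 0.2], [0, 0, 0, 0, 0, 0.05, 0.2], [0, 0, 0, 0, 0, 0.05, 0.2], [0, 0, 0, 0, 0, 0.05, 0.2], [0, 0, 0, 0, 0, 0.05, 0.2], [0, 0, 0, 0, 0, 0.05, 0.2]]])

```text
clock: 16.05
tcp_pos: [510.9, 42.1, 170.0]
orientation: [[-0.906, -0.022, 0.423], [-0.02, 1.0, 0.009], [-0.423, -0.001, -0.906]]
wrist_force: [-12.7, 0.2, 24.2]
grip_width: 31.2
grip_force: 60.0
```

```bash
python3 - <<'E'
import st
from look import *
p,P=look("w9",["lever_tip"])
s=ctrl.sense();T=(P-np.array(s["tcp_pos"]))@np.array(s["orientation"])
from scipy.optimize import least_squares
for lo,hi,r in [(3,25,16),(29,60,14.5)]:
    a=T[(np.hypot(T[...,0],T[...,1])<25)&(T[...,2]>lo)&(T[...,2]<hi)]
    q=least_squares(lambda q:np.hypot(a[:,0]-q[0],a[:,1]-q[1])-r,[0,0],loss="soft_l1");print(lo,q.x)
a=p["color"][120:280,160:420];cv2.imwrite("pics/w9c.png",cv2.cvtColor(cv2.resize(a,None,fx=3,fy=3),cv2.COLOR_RGB2BGR))
E
```

```text
F tool [  1.29   0.49 -27.27] T tool [-0.05  0.71  0.01]
off -0.19697540617727327 lateral tool [-0.59  0.27  0.  ]
16.05 [510.95  42.15 170.  ] rot [-0.04  0.06 -0.01] shift cm [ 0.06 -0.03 -0.02] target [510.33  41.86 169.93] F [-12.72   0.22  24.16] T [0.03 0.71 0.02] 31.2329086062308
16.05 [510.95  42.15 170.  ] 
 [[-0.91 -0.02  0.42]
 [-0.02  1.    0.01]
 [-0.42 -0.   -0.91]] 31.2329086062308 [-12.72   0.22  24.16]
lever_tip rect [394.3 177.1 487.4 230.5] 0.95
lever_tip uv [460.7 211.2] 0.64 [497.82 176.51 156.59]
3 [0.07 0.25]
29 [0.1  0.23]
```

View pics/w9c.png

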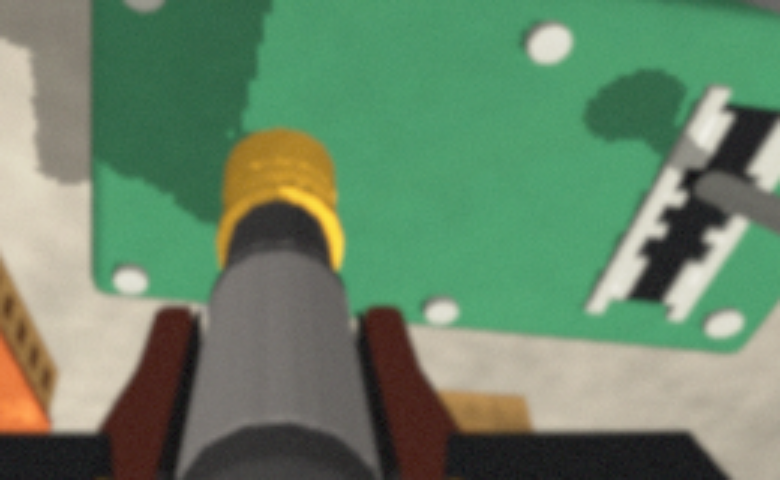

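The nose sits flat and centred on the brass shoulder (280,230), the advance has stopped with 27 N against it, and the lever still leans to the arrow end. Handing in.

```bash
python3 -c "
from workcell import ctrl
print(ctrl.sign_off())"
```

```text
the job is handed in; nothing more can be done
None
```

The job is handed in at about 16 s of the 54 s allowed: the lever is in the arrow notch, and the grease gun is snapped on and held against the brass shoulder with about 27 N at a 60 N grip; I have no verdict back from the judging.

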